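# Lean a cover panel in its cradle and snap the keeper bar on

### The job

Take the aluminium cover panel out of its slotted block and stand it in the blue cradle between the side posts, its foot behind the front lip, leaning back against the black back rest, and let go of it. Then take the yellow keeper bar by its black grip and push its two hooks down onto the cradle's two headed pins, fully home, until both red latches have flipped shut beneath the pins. Still holding it, pull the bar up until the latches stop it on the pins, to prove that it is locked, then push it fully home again and leave it; do not disturb the two screwdrivers.

Things in the scene. Friction and masses are not known exactly. Their poses are not given: they have to be found in the camera images.
- block: Fixed storage block with two light wooden cheeks, 74 x 150 x 36 mm, that holds the panel on edge at the start. Origin at the centre of its underside on the bench; its slot runs along its y axis, is 15 mm wide, floor 8 mm above the bench, cheeks up to 36 mm.
- panel_centre (a point): Centre of the loose aluminium cover panel, 10 mm thick (its x), 124 mm wide (its y), 150 mm tall (its z, up at the start), about 0.3 to 0.55 kg, with black louvres on both faces, which are alike. At the start it stands upright in the block's slot, its centre 83 mm above the bench; take it by the middle of its top edge, across the 10 mm. It may lean with either face to the front, the same edge up.
- cradle: Fixed blue leaning cradle, base plate 12 mm thick, 110 x 224 mm (x -70 to 40, y +-112 mm). Origin on the bench; x points to its back (away from the robot), y left, z up. Side posts with inner faces at y = +-76 mm, 84 mm high in front (x -26 to -10), 104 mm behind (x 12 to 28). Two pins stick out to the front (-x) from the front posts.
- foot_place (a point): On the cradle's base plate (cradle x = -12, y = 0, z = 12 mm): where the middle of the panel's lower rear edge goes; axes as the cradle's. The front lip, from 12 to 18 mm in front of it, y +-70 mm, rises 8 mm above it and stops the foot.
- back_rest (a point): Middle of the cradle's black back rest, a round bar of radius 7 mm along y: 32 mm behind and 83 mm above foot_place. The panel's back face leans on it, then tilted back by about 0.3 rad.
- pins_mid (a point): Point midway between the cradle's two pins, on the line of their axes: cradle x = -44, y = 0, z = 70 mm; axes as the cradle's. The pins lie along x at y = +-88 mm, 12 mm in diameter, free between the post and a head of 20 mm diameter, 18 mm either way of this point along x (a hook is 20 mm thick, so 8 mm of play each way).
- bar_grip (a point): Centre of the black grip, 20 mm (x) by 28 mm (y), on the loose yellow keeper bar, about 0.25 to 0.5 kg, 220 mm long (y), 20 mm thick (x), z up. The grip reaches from 24 mm below this point (the beam's top) to 20 mm above. The bar stands on its hooks on the bench, this point 92 mm up. Either end may go left.
- bar_seat (a point): Point midway between the bar's two hooks, 46 mm below bar_grip, at the height where the pins' axes lie when fully home: it then meets pins_mid. Hooks at y = +-88 mm, open downward, slots 17 mm wide, mouths flared to 30 mm, underside 46 mm below. Pushing both on takes about 4 to 10 N. Once locked the bar can still be lifted about 15 mm until the latches stop it.
- latch_a (a joint): Red sprung latch across the slot of the hook at the bar's +y end, 24 mm below bar_seat: 0 rad shut (a stop: it cannot open downward), up to 1.7 rad when pushed up and aside by the entering pin; springs shut once the pin is within about 3 mm of the top of the slot.
- latch_b (a joint): The same in the other hook (the bar's -y end).
- screwdriver_red: Red screwdriver, 231 mm long, lying on the right; leave it. Origin at its middle, on the bench.
- screwdriver_yellow: Yellow screwdriver, 171 mm long, lying behind the cradle; leave it. Origin at its middle, on the bench.
Things that resemble listed ones, but are neither listed nor needed, are in the scene too. Of the things shaped like the part that bears panel_centre, the aluminium one is meant.

How it is judged:
By the outcome, as a careful person would: the job done as asked, in the order asked, and still so for the second after the job is handed in, with the robot touching nothing.
It also fails if it takes over 58 s, if anything falls off the work surface, if the arm or the gripper's body presses on something with over 40 N, if the wrist force passes 120 N, or if a joint passes its speed limit or range.

### The arm

A 6-joint arm with a two-finger parallel gripper is mounted at the origin on a cart in front of the work surface, level with it; the furniture and walls round the work are solid. World frame = base frame: x ahead of the robot, y to its left, z up, the work surface at z = 0. Lengths are in m, angles in rad, forces in N, time in s.
With the tool pointing down it reaches from about 0.3 to 0.875 m from the base axis. Payload 6.4 kg.
Tool frame: the origin (TCP) lies at the very end of the fingers, on their centre line; the grasp point (between the pads) lies ctrl.pinch_z behind it (ctrl.pinch_z is the distance from the TCP to the grasp point, in m); y points along the fingers, z is the direction in which the jaws open and shut, and the axes are right-handed (so a half turn about y gives the same grasp; the last joint's range is limited). The gripper opens to 85 mm and grips with 20 to 120 N. Pads are 22 mm wide; open, the fingers measure 114 mm over their backs; the gripper's body (76 mm by 85 mm) begins 54 mm behind the grasp point. The pads swing forward as they close: fully open they stand 13 mm farther back than shut.
Start: joints at [-1.441, 0.181, 1.607, -0, 1.354, -0.206], TCP at [0.189, -0.543, 0.231] pointing down, gripper open.
Joint ranges: [-2.99, 2.99], [-0.89, 2.07], [0.3, 2.58], [-1.14, 4.28], [0, 2.63], [-3.12, 3.12]. Speed limits (rad/s): [2.57, 2.57, 3.01, 3.14, 3.14, 3.14].

### API

Orientations are given as a unit quaternion [w, x, y, z].
In Python, from bench import ctrl gives the robot as it stands.
- The arm moves only by the shell command python3 -m pendant 'ROWS'. ROWS is JSON, one flat list of numbers, 7 for each row, row after row: the shift along the world's x, y, z in m, then the turn, a rotation vector about the world's x, y, z in degrees, then the finger opening in m, from 0 to 0.0854. In form: [tx, ty, tz, rx, ry, rz, hand, tx, ty, tz, rx, ry, rz, hand, ...]. A call has 1 to 12 rows; each row shifts and turns the commanded pose from where the row before left it; what a row does not reach is not made up. A row lasts 1/8 s, in which the tool goes at most 62.5 mm and 10.7 degrees, less where a joint would pass 70% of its speed; a pose out of reach is approached as far as the arm can. A call with a gripper value outside its range is refused whole. The fingers move at their own pace and stop on an object; the grip force is fixed at half the most. Time passes only in rows, so rows that do not move let the fingers close. It gives the time, the measured TCP pose, the force and the opening at its end, in the units of the state.
- ctrl.get_obs(): the state, without advancing time (a new reading comes with each control period).
- ctrl.camera(name): name is "side" or "top"; returns the picture (384x512x3 uint8, red, green, blue); there is no depth.
- ctrl.camera_info(name): a dict with "fx", "fy", "cx", "cy" (pixels), "k1" (the pictures are not rectified: a ray, as slopes to the right and down, at radius r is drawn at 1 + k1 r^2 times it, then the intrinsics apply), "origin" and "rotation" of the camera in the world. Camera axes: x right, y down, z forward; pixel columns grow to the right and rows downward; lengths in m; the calibration is good to about 2 mm. A picture is of the moment at which its call begins. camera_info takes no time and is no camera call.
- ctrl.hand_in(): hands the job in, once; it reports no verdict.
Trained networks look in the newest picture that a camera, given by its name, has taken for a name from the list of things; names that differ only in an ending like _2 or _b are one class to them, and where a whole thing is asked for, a point or a joint stands for the part that bears it (a point fixed in the world has none). Each returns a list of dicts, best first, with "score" (0 to 1); they miss things now and then, are a little off and sometimes report something else, mostly with a low value. They report only what shows in the picture. A call takes as long as a camera call. They do not tell look-alikes from the thing itself.
- ctrl.silhouettes(target, camera): "mask" (384x512 bool, what is visible of it) and "bbox" ([left, top, right, bottom] in pixels, round what is visible of it).
The state is a dict: "time_s": time; "q": joint angles; "dq": joint speeds; "joint_efforts": joint torques, N m; "eef_pos": TCP position; "eef_rot": TCP orientation; "wrist_force": force on the tool from outside, world axes, zero at the start; "torque": the same for the moment, N m; "opening": opening from 0.0 (shut) to 1.0 (fully open).
Only numpy, scipy, OpenCV 4.12 (cv2) and the standard library are available. Lean on these libraries where they do the work, as an engineer would, in place of code of your own. Each camera call takes 0.05 s, during which the arm holds its last target.

## Working session

There is one attempt and no reset: what is moved stays moved. The work goes in short steps, Python scripts to look and compute and a shell command to move; the robot and the scene stay as the last step left them, time stands still between calls to the robot, and variables do not carry over. Pictures are saved under pics/ and viewed, and the job is handed in when it is done.

```bash
ls; mkdir -p pics
python3 - <<'E'
from bench import ctrl
import cv2,numpy as np
o=ctrl.get_obs()
for k in o: print(k,np.round(o[k],4))
print(ctrl.pinch_z)
for n in("side","top"):
    im=ctrl.camera(n); cv2.imwrite(f"pics/{n}0.png",cv2.resize(im[:,:,::-1],(768,576)))
    print(n,ctrl.camera_info(n))
E
```

```text
pics
time_s 0.0
q [-1.4413  0.1816  1.608   0.      1.3538 -0.2063]
dq [-0.001   0.0007  0.0005  0.0017  0.0015  0.0008]
joint_efforts [-0.0000e+00 -4.4487e+01 -3.5134e+01 -1.0000e-04  9.0000e-03 -0.0000e+00]
eef_pos [ 0.1894 -0.5423  0.2304]
eef_rot [ 0.1182 -0.1181  0.6978 -0.6965]
wrist_force [ 0.4942 -0.3409  0.5723]
torque [0.008  0.0007 0.0258]
opening 1.0002
0.0187
side {'fx': 389.66719551295165, 'fy': 389.66719551295165, 'cx': 254.3218439847806, 'cy': 197.33462489379033, 'k1': 0.04495092675965208, 'origin': array([0.18273491, 0.69295125, 0.91959682]), 'rotation': array([ 0.09376116, -0.19020428,  0.88651786, -0.41123868])}
top {'fx': 398.7954020594027, 'fy': 398.7954020594027, 'cx': 249.92068524782687, 'cy': 192.94317637871217, 'k1': -0.11290195010554693, 'origin': array([ 0.44565639, -0.17654521,  1.39894283]), 'rotation': array([-0.04394071,  0.71292667, -0.698601  ,  0.04196921])}
```

View pics/side0.png

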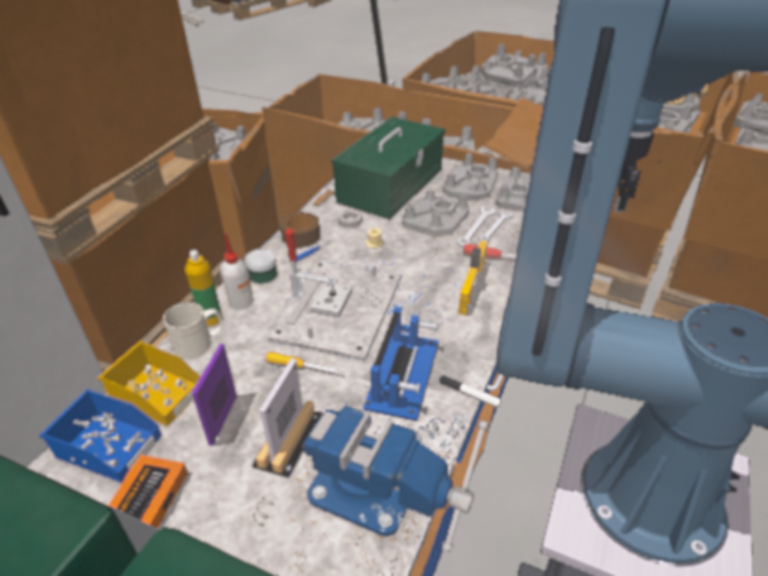

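View pics/top0.png

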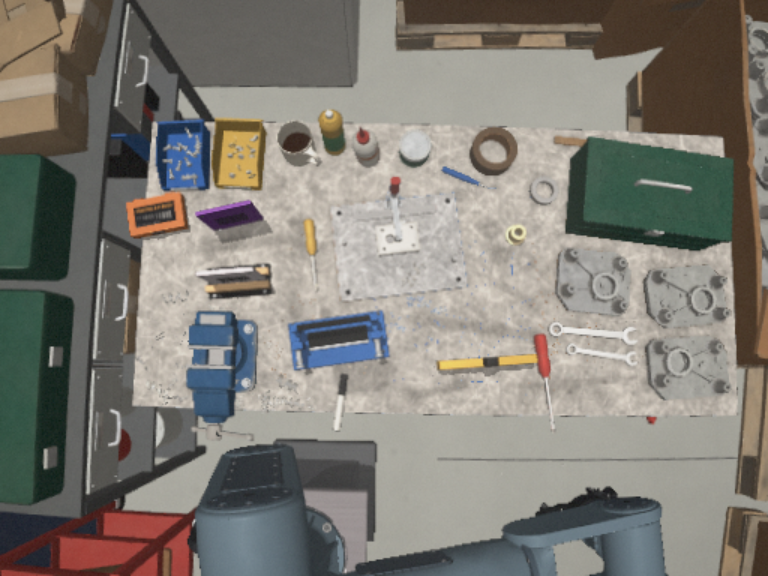

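```bash
cat > h.py <<'E'
import numpy as np,cv2
from scipy.spatial.transform import Rotation as R
from bench import ctrl
INF={n:ctrl.camera_info(n) for n in("side","top")}
def rot(q): return R.from_quat(np.r_[q[1:],q[0]])
def proj(P,n):
    i=INF[n]; c=rot(i['rotation']).inv().apply(np.atleast_2d(P)-i['origin'])
    s=c[:,:2]/c[:,2:]; s=s*(1+i['k1']*(s**2).sum(1,keepdims=True))
    return s*[i['fx'],i['fy']]+[i['cx'],i['cy']]
def ray(px,n):
    i=INF[n]; d=(np.array(px,float)-[i['cx'],i['cy']])/[i['fx'],i['fy']]; s=d.copy()
    for _ in range(20): s=d/(1+i['k1']*(s**2).sum())
    v=rot(i['rotation']).apply(np.r_[s,1]); return i['origin'],v/np.linalg.norm(v)
def onz(px,n,z):
    o,v=ray(px,n); return o+v*(z-o[2])/v[2]
def tri(a,b):
    o1,v1=ray(a,'side');o2,v2=ray(b,'top')
    t=np.linalg.lstsq(np.c_[v1,-v2],o2-o1,rcond=None)[0]
    p,q=o1+t[0]*v1,o2+t[1]*v2
    return (p+q)/2,np.linalg.norm(p-q)
def crop(im,x0,y0,x1,y1,s,name):
    cv2.imwrite(f'pics/{name}.png',cv2.resize(im[y0:y1,x0:x1,::-1],None,fx=s,fy=s,interpolation=cv2.INTER_CUBIC))
E
python3 - <<'E'
from h import *
res={}
for n in("side","top"):
    im=ctrl.camera(n); np.save(f'im_{n}.npy',im)
    for t in("panel_centre","block","cradle","bar_grip","screwdriver_red","screwdriver_yellow","latch_a"):
        for k,d in enumerate(ctrl.silhouettes(t,n)):
            print(n,t,k,round(d['score'],2),np.round(d['bbox']),d['mask'].sum())
            res[f'{n}_{t}_{k}']=d['mask']
np.savez('masks.npz',**res)
im=np.load('im_side.npy'); crop(im,140,200,300,330,5,'s_a'); crop(im,290,140,350,220,8,'s_b')
im=np.load('im_top.npy'); crop(im,120,120,280,250,5,'t_a'); crop(im,270,200,400,290,6,'t_b')
print(ctrl.get_obs()['time_s'])
E
```

```text
side panel_centre 0 0.59 [128. 230. 158. 296.] 1183
side panel_centre 1 0.58 [174. 239. 201. 302.] 1036
side block 0 0.84 [169. 270. 215. 319.] 831
side cradle 0 0.62 [240. 206. 292. 279.] 2304
side bar_grip 0 0.85 [305. 163. 326. 210.] 373
side screwdriver_red 0 0.43 [309. 164. 336. 174.] 99
side screwdriver_yellow 0 0.73 [178. 234. 205. 246.] 136
top panel_centre 0 0.68 [128. 135. 175. 152.] 510
top block 0 0.56 [138. 173. 180. 198.] 478
top cradle 0 0.81 [195. 206. 258. 247.] 2022
top bar_grip 0 0.89 [294. 237. 356. 249.] 377
top screwdriver_red 0 0.8 [357. 218. 367. 289.] 227
top screwdriver_yellow 0 0.58 [206. 148. 211. 172.] 122
0.9
```

```bash
python3 -c "
import cv2,numpy as np
a=[cv2.imread(f'pics/{n}.png') for n in('s_a','t_a','s_b','t_b')]
print([x.shape for x in a])"
```

```text
[(650, 800, 3), (650, 800, 3), (640, 480, 3), (540, 780, 3)]
```

View pics/s_a.png

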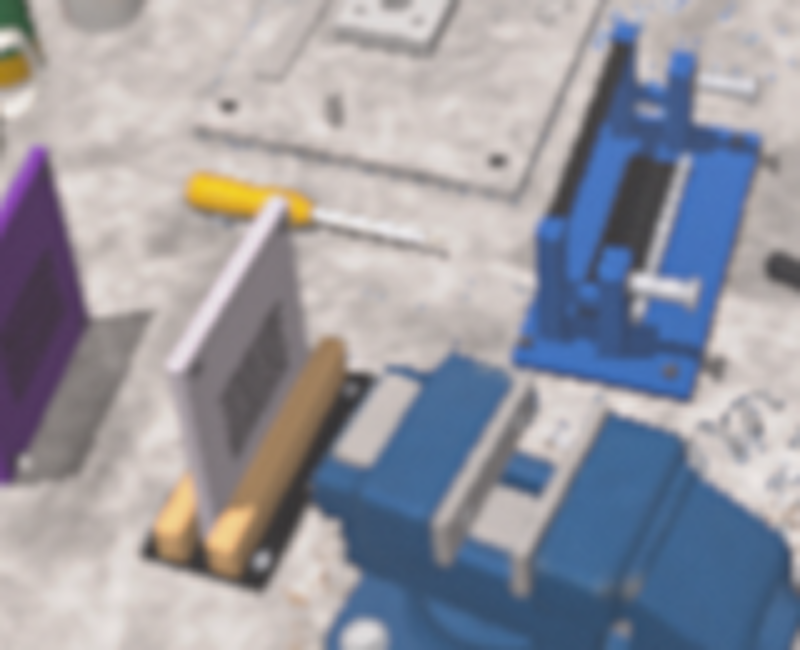

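View pics/t_a.png

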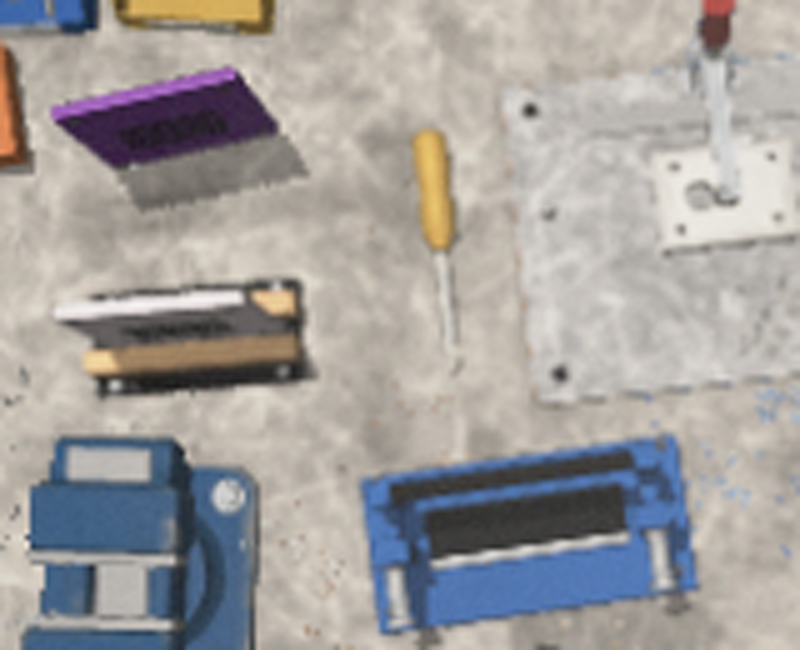

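View pics/t_b.png

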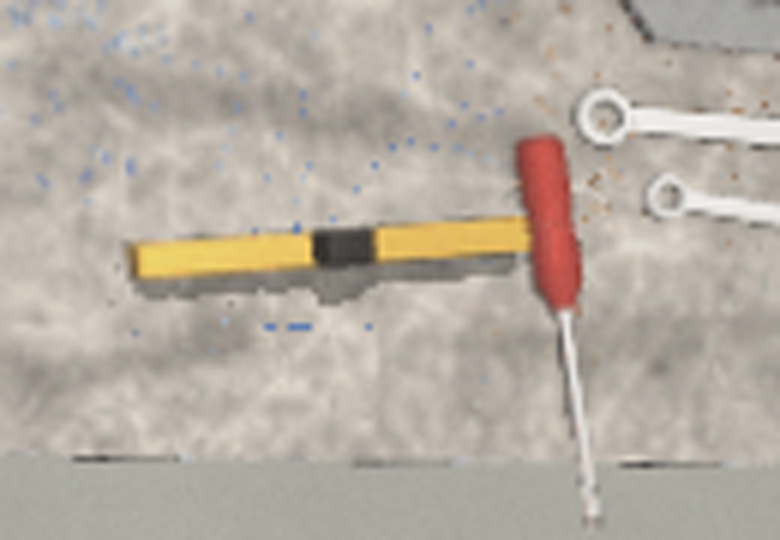

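View pics/s_b.png

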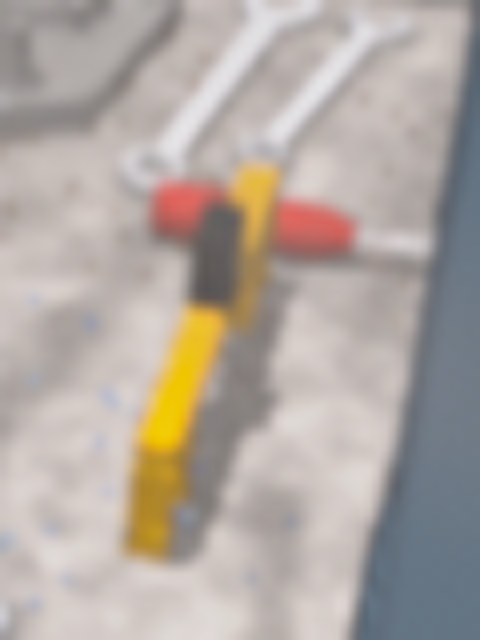

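```bash
cat > m.py <<'E'
from h import *
from scipy.optimize import least_squares
def sa(x,y): return [140+(x+.5)/5-.5,200+(y+.5)/5-.5]
def ta(x,y): return [120+(x+.5)/5-.5,120+(y+.5)/5-.5]
def sb(x,y): return [290+(x+.5)/8-.5,140+(y+.5)/8-.5]
def tb(x,y): return [270+(x+.5)/6-.5,200+(y+.5)/6-.5]
def show(nm,a,b):
    p,e=tri(a,b); print(nm,np.round(p*1000,1),'gap',round(e*1000,1)); return p
l=show('panel near(+y) end',sa(180,368),ta(56,312)); r=show('panel far end',sa(278,203),ta(247,296))
print('mid',(l+r)/2,'len',np.linalg.norm(l-r),'yaw of y axis',np.degrees(np.arctan2(*(l-r)[[0,1]]*[-1,1])))
# bar
l=show('bar +y top front?',sb(160,450),tb(137,262)); 
g=show('grip top c',sb(225,212),tb(345,248))
# cradle pin heads / rest ends
h1=show('L pinhead top',sa(690,283),ta(398,605)); h2=show('R pinhead',sa(752,83),ta(664,585))
# cradle base corners z=12
c={}
for nm,p in dict(FL=(382,632),FR=(695,590),BL=(362,480),BR=(676,436)).items():
    c[nm]=onz(ta(*p),'top',.012); print(nm,'top',np.round(c[nm]*1000,1))
for nm,p in dict(FL=(690,395),FR=(760,140),BL=(517,355)).items():
    print(nm,'side',np.round(onz(sa(*p),'side',.012)*1000,1))
E
python3 m.py
```

```text
panel near(+y) end [625.9 210.4 150.1] gap 0.3
panel far end [641.1  89.1 144.9] gap 4.2
mid [0.63348734 0.14978438 0.14749629] len 0.12235223725571619 yaw of y axis 7.147493053497795
bar +y top front? [ 443.1 -316.4   60. ] gap 0.6
grip top c [ 452.6 -422.8  112.6] gap 0.9
L pinhead top [441.7  -7.4  72.3] gap 7.3
R pinhead [ 463.6 -182.    71. ] gap 2.8
FL top [426.3  11.9  12. ]
FR top [ 460.  -204.1   12. ]
BL top [531.3  29.5  12. ]
BR top [ 566.7 -189.    12. ]
FL side [424.7  20.7  12. ]
FR side [ 460.4 -192.6   12. ]
BL side [528.8  35.1  12. ]
```

```bash
cat > fit.py <<'E'
from h import *
from scipy.optimize import minimize
import itertools
M=np.load('masks.npz')
def box(x0,x1,y0,y1,z0,z1): return np.array(list(itertools.product((x0,x1),(y0,y1),(z0,z1))))/1000.
MOD={
'cradle':[box(-70,40,-112,112,0,12),*[box(-26,-10,*s,12,84) for s in((76,100),(-100,-76))],*[box(12,28,*s,12,104) for s in((76,100),(-100,-76))],
   *[box(-66,-26,c-6,c+6,64,76) for c in(88,-88)],box(13,27,-76,76,88,102)],
'bar':[box(-10,10,-110,110,0,68-0),box(-10,10,-14,14,68,112)],
'panel':[box(-5,5,-62,62,8,158)],
'block':[box(-37,37,-75,75,0,3),box(-20,-7.5,-75,75,0,36),box(7.5,20,-75,75,0,36)]}
def world(P,p): 
    c,s=np.cos(p[2]),np.sin(p[2]); return P@np.array([[c,s,0],[-s,c,0],[0,0,1]])+[p[0],p[1],0]
S=4
def raster(parts,p,n):
    m=np.zeros((384*S,512*S),np.uint8)
    for b in parts:
        q=proj(world(b,p),n); h=cv2.convexHull(((q+.5)*S-.5).astype(np.float32)); cv2.fillConvexPoly(m,np.round(h).astype(np.int32),1)
    return m>0
def draw(im,parts,p,n,x0,y0,x1,y1,s,name):
    a=cv2.resize(im[y0:y1,x0:x1,::-1],None,fx=s,fy=s,interpolation=cv2.INTER_CUBIC).copy()
    for b in parts:
        q=proj(world(b,p),n)
        for i,j in itertools.combinations(range(8),2):
            if bin(i^j).count('1')==1:
                f=lambda k:tuple(int(v) for v in ((q[k]-[x0,y0]+.5)*s-.5))
                cv2.line(a,f(i),f(j),(0,255,0),1)
    cv2.imwrite(f'pics/{name}.png',a)
def up(m): return cv2.resize(m.astype(np.uint8),None,fx=S,fy=S,interpolation=cv2.INTER_NEAREST)>0
def fit(parts,masks,p0,views=('side','top')):
    mm={n:up(masks[n]) for n in views}
    def cost(v):
        p=np.array([v[0]/100,v[1]/100,v[2]/10]); c=0
        for n in views:
            r=raster(parts,p,n); c+=1-(r&mm[n]).sum()/(r|mm[n]).sum()
        return c
    b=minimize(cost,[p0[0]*100,p0[1]*100,p0[2]*10],method='Nelder-Mead',options=dict(initial_simplex=np.array([p0[0]*100,p0[1]*100,p0[2]*10])+np.array([[0,0,0],[1,0,0],[0,1,0],[0,0,.7]]),xatol=1e-3,fatol=1e-5))
    v=b.x; return np.array([v[0]/100,v[1]/100,v[2]/10]),b.fun
E
python3 - <<'E'
from fit import *
im={n:np.load(f'im_{n}.npy') for n in('side','top')}
for nm,cl,p0 in(('cradle',{'side':'side_cradle_0','top':'top_cradle_0'},(.51,-.09,-.15)),('bar',{'side':'side_bar_grip_0','top':'top_bar_grip_0'},(.45,-.42,0.05))):
    mk={n:M[cl[n]] for n in cl}
    p,f=fit(MOD[nm],mk,p0); print(nm,p,np.degrees(p[2]),f)
    for n in('side','top'):
        q,f=fit(MOD[nm],mk,p0,(n,)); print('  ',n,q,f)
    if nm=='cradle':
        draw(im['side'],MOD[nm],p,'side',230,195,300,285,8,'fc_s'); draw(im['top'],MOD[nm],p,'top',185,200,265,250,9,'fc_t')
    else:
        draw(im['side'],MOD[nm],p,'side',290,140,350,220,7,'fb_s'); draw(im['top'],MOD[nm],p,'top',280,220,370,260,8,'fb_t')
p=(.633,.15,-.1)
mk={'side':M['side_block_0']|M['side_panel_centre_1'],'top':M['top_block_0']}
q,f=fit(MOD['panel'],{'side':M['side_panel_centre_1']},(.633,.15,.12),('side',));print('panel side',q,f)
E
```

```text
cradle [ 0.51200569 -0.08198039  0.17653085] 10.11447278205518 0.12614991328355651
   side [ 0.51170047 -0.08051945  0.18293159] 0.07882613454147469
   top [ 0.51245933 -0.08392454  0.1733396 ] 0.04030905606133206
bar [ 0.45295448 -0.42368717  0.07526428] 4.312325453752412 0.36088186468618166
   side [ 0.45397463 -0.42048858  0.09526758] 0.1932646048109966
   top [ 0.45284202 -0.42293254  0.08329033] 0.13641686182669788
panel side [0.63303496 0.15259743 0.12104137] 0.14692879804441672
```

View pics/fc_s.png

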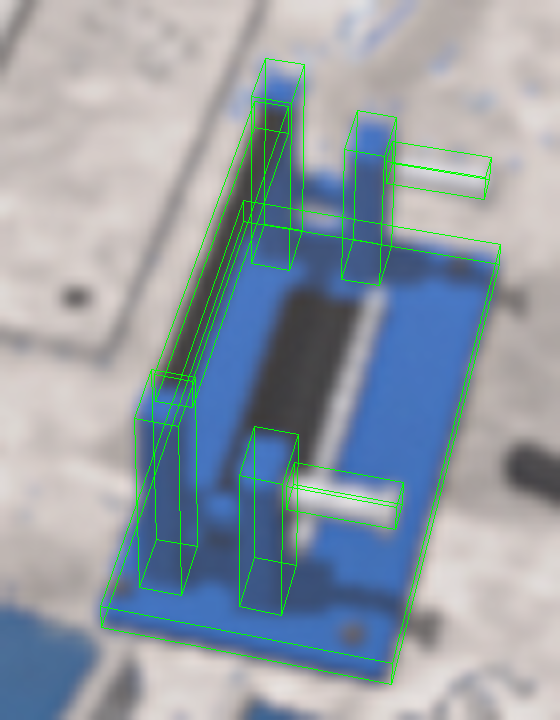

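View pics/fc_t.png

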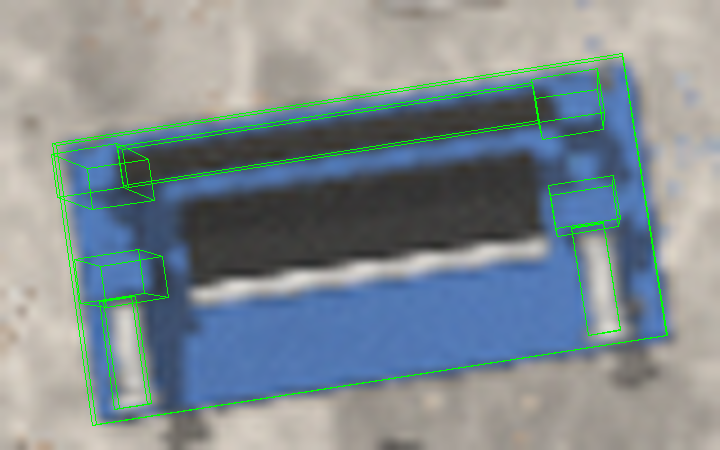

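View pics/fb_s.png

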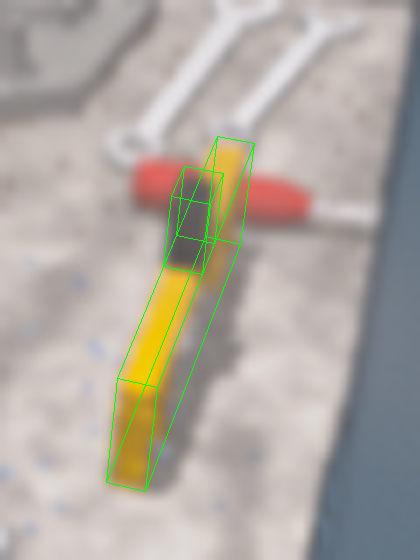

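View pics/fb_t.png

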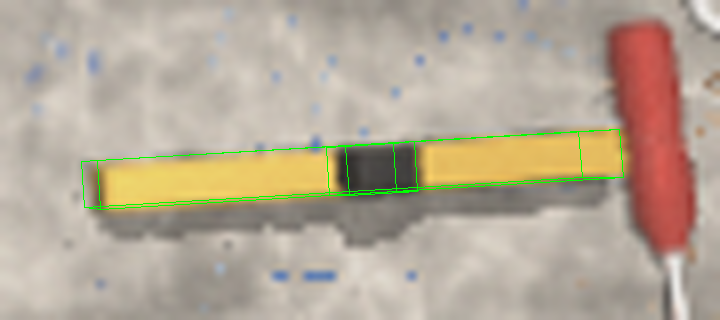

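Run:
```python
from fit import *
from m import ta,sa,tb
for z in(.158,):
    l=onz(ta(56,312),'top',z);r=onz(ta(248,296),'top',z);print(l,r,(l+r)/2,np.arctan2(-(l-r)[0],(l-r)[1]),np.linalg.norm(l-r))
a=onz(tb(137,262),'top',.068);b=onz(tb(528,235),'top',.068);print('bar',a,b,(a+b)/2,np.arctan2(-(a-b)[0],(a-b)[1]))
im={n:np.load(f'im_{n}.npy') for n in('side','top')}
p=(.6335,.1505,.121)
P=MOD['panel']+MOD['block'][:1]
draw(im['side'],P,p,'side',160,230,225,325,7,'fp_s'); draw(im['top'],P,p,'top',120,160,190,205,10,'fp_t')
c=rot(ctrl.get_obs()['eef_rot']).as_matrix(); print(c)
```

```text
panel near(+y) end [625.9 210.4 150.1] gap 0.3
panel far end [641.1  89.1 144.9] gap 4.2
mid [0.63348734 0.14978438 0.14749629] len 0.12235223725571619 yaw of y axis 7.147493053497795
bar +y top front? [ 443.1 -316.4   60. ] gap 0.6
grip top c [ 452.6 -422.8  112.6] gap 0.9
L pinhead top [441.7  -7.4  72.3] gap 7.3
R pinhead [ 463.6 -182.    71. ] gap 2.8
FL top [426.3  11.9  12. ]
FR top [ 460.  -204.1   12. ]
BL top [531.3  29.5  12. ]
BR top [ 566.7 -189.    12. ]
FL side [424.7  20.7  12. ]
FR side [ 460.4 -192.6   12. ]
BL side [528.8  35.1  12. ]
[0.62462131 0.2079154  0.158     ] [0.63714618 0.08480726 0.158     ] [0.63088374 0.14636133 0.158     ] 0.10138986485392108 0.12374363353980022
bar [ 0.44280013 -0.31568664  0.068     ] [ 0.46106938 -0.53458983  0.068     ] [ 0.45193475 -0.42513823  0.068     ] 0.08326516608663381
[[-9.44149959e-01  2.04183856e-05  3.29516092e-01]
 [-3.29516093e-01 -3.17335617e-05 -9.44149958e-01]
 [-8.82129864e-06 -9.99999999e-01  3.66894276e-05]]
```

View pics/fp_s.png

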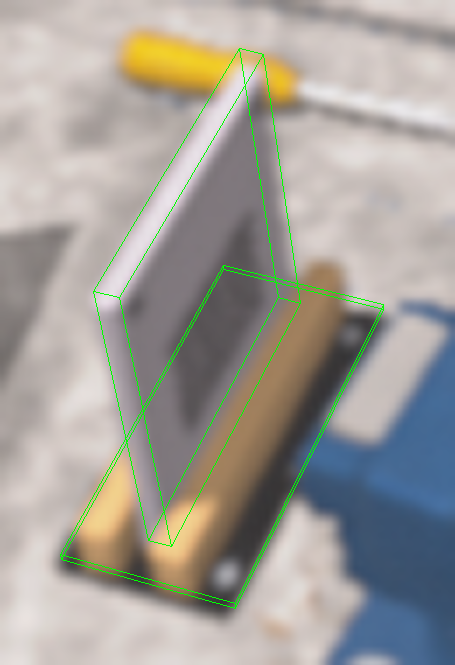

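View pics/fp_t.png

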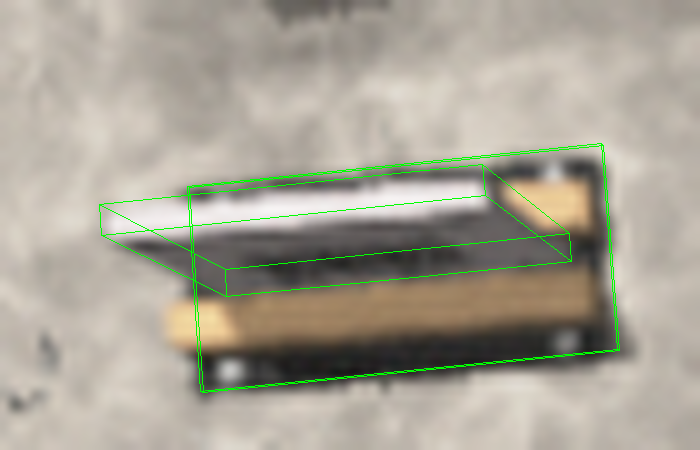

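```bash
python3 -m pendant '[0.0316,0.0494,0.005,0,0,5.5,0.0854,0.0316,0.0494,0.005,0,0,5.5,0.0854,0.0316,0.0494,0.005,0,0,5.5,0.0854,0.0316,0.0494,0.005,0,0,5.5,0.0854,0.0316,0.0494,0.005,0,0,5.5,0.0854,0.0316,0.0494,0.005,0,0,5.5,0.0854,0.0316,0.0494,0.005,0,0,5.5,0.0854,0.0316,0.0494,0.005,0,0,5.5,0.0854,0.0316,0.0494,0.005,0,0,5.5,0.0854,0.0316,0.0494,0.005,0,0,5.5,0.0854,0.0316,0.0494,0.005,0,0,5.5,0.0854,0.0316,0.0494,0.005,0,0,5.5,0.0854]'
cat > st.py <<'E'
from h import *
o=ctrl.get_obs(); m=rot(o['eef_rot']).as_matrix()
print('t',round(o['time_s'],2),'tcp',np.round(o['eef_pos'],4),'jaw deg',round(np.degrees(np.arctan2(m[1,2],m[0,2])),2),'appr',np.round(m[:,1],3),'op',round(float(o['opening']),3),'F',np.round(o['wrist_force'],1),'T',np.round(o['torque'],2),'q',np.round(o['q'],2))
E
python3 st.py
```

```text
time_s: 2.4
eef_pos: [0.5696, 0.0518, 0.2917]
eef_rot: [-0.48, 0.48, -0.519, 0.52]
wrist_force: [0.7, -1.2, 1.0]
opening: 1.002
t 2.4 tcp [0.5696 0.0518 0.2917] jaw deg -4.57 appr [ 0.001 -0.    -1.   ] op 1.002 F [ 0.7 -1.2  1. ] T [-0.02  0.05  0.04] q [-0.12  0.13  1.54 -0.    1.47 -0.04]
```

```bash
python3 -m pendant '[0.0312,0.0486,-0.02,0,0,5.5,0.0854,0.0312,0.0486,-0.02,0,0,5.4,0.0854,0,0,-0.03,0,0,0,0.0854,0,0,0,0,0,0,0.0854]'; python3 st.py
python3 - <<'E'
from h import *
im=ctrl.camera('side');crop(im,140,160,260,320,4,'s1');im=ctrl.camera('top');crop(im,100,120,220,220,6,'t1')
E
```

```text
time_s: 2.9
eef_pos: [0.6292, 0.1476, 0.2178]
eef_rot: [-0.525, 0.528, -0.474, 0.471]
wrist_force: [-0.2, -0.5, -0.1]
opening: 0.999
t 2.9 tcp [0.6292 0.1476 0.2178] jaw deg 6.2 appr [-0.007 -0.    -1.   ] op 0.999 F [-0.2 -0.5 -0.1] T [0.03 0.06 0.03] q [ 0.05  0.35  1.42 -0.    1.37 -0.06]
```

View pics/s1.png

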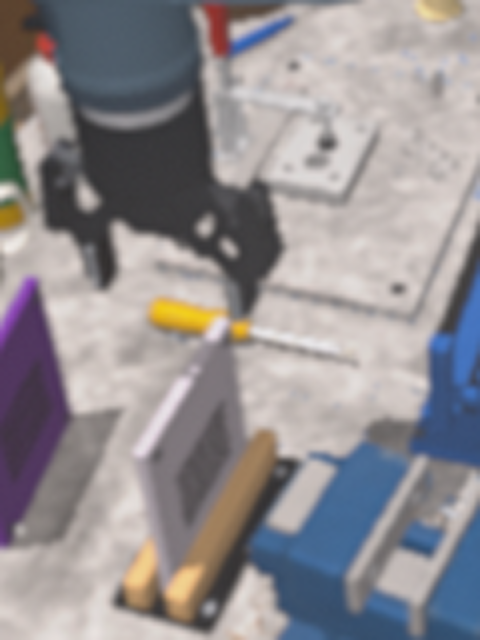

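View pics/t1.png

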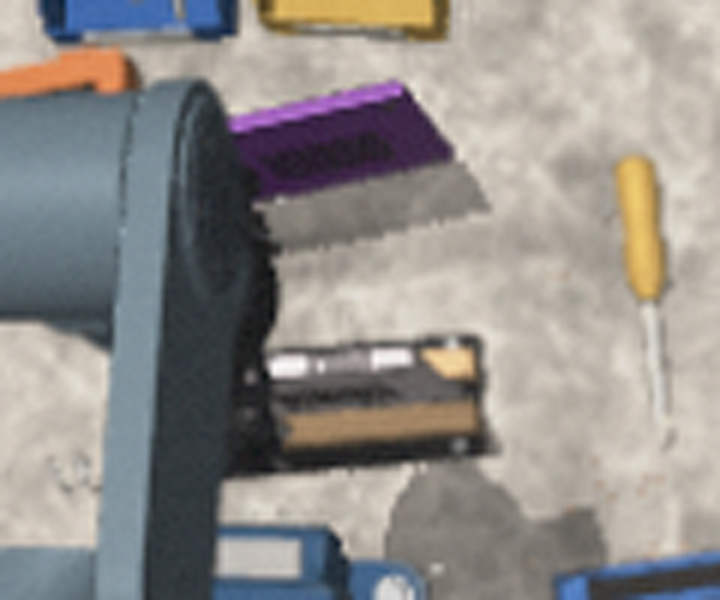

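```bash
python3 -m pendant '[0.001,0.001,-0.04,0,0,0,0.05,0.001,0,-0.03,0,0,0,0.05,0,0,-0.02,0,0,0,0.04,0,0,0,0,0,0,0.03,0,0,0,0,0,0,0]'; python3 st.py;python3 -m pendant '[0,0,0,0,0,0,0,0,0,0,0,0,0,0,0,0,0,0,0,0,0]'; python3 st.py
```

```text
time_s: 3.62
eef_pos: [0.6342, 0.1479, 0.1332]
eef_rot: [0.527, -0.525, 0.472, -0.473]
wrist_force: [1.2, -0.0, 0.7]
opening: 0.154
t 3.62 tcp [0.6342 0.1479 0.1332] jaw deg 6.12 appr [ 0.003  0.    -1.   ] op 0.154 F [ 1.2 -0.   0.7] T [-0.03 -0.04 -0.  ] q [ 0.05  0.44  1.48  0.    1.22 -0.06]
time_s: 4.0
eef_pos: [0.6341, 0.148, 0.1334]
eef_rot: [0.527, -0.525, 0.472, -0.473]
wrist_force: [-2.7, -1.4, 6.7]
opening: 0.102
t 4.0 tcp [0.6341 0.148  0.1334] jaw deg 6.14 appr [ 0.003 -0.    -1.   ] op 0.102 F [-2.7 -1.4  6.7] T [-0.16  0.42 -0.15] q [ 0.05  0.44  1.48 -0.    1.22 -0.06]
```

```bash
python3 -m pendant '[0,0,0,0,0,0,0.03,0,0,-0.005,0,0,0,0.03,0,0,-0.003,0,0,0,0.03,0,0,0,0,0,0,0,0,0,0,0,0,0,0,0,0,0,0,0,0,0,0,0,0,0,0,0,0]'; python3 st.py
```

```text
time_s: 4.88
eef_pos: [0.6327, 0.1481, 0.1227]
eef_rot: [-0.526, 0.526, -0.473, 0.472]
wrist_force: [-0.0, 0.8, -4.4]
opening: 0.11
t 4.88 tcp [0.6327 0.1481 0.1227] jaw deg 6.13 appr [-0.001  0.    -1.   ] op 0.11 F [-0.   0.8 -4.4] T [-0.05 -0.09 -0.01] q [ 0.05  0.45  1.49  0.    1.2  -0.06]
```

```bash
python3 -m pendant '[0,0,0.02,0,0,0,0,0,0,0.03,0,0,0,0,0,0,0.04,0,0,0,0,0,0,0.05,0,0,0,0,0,0,0.04,0,0,0,0,0,0,0.01,0,0,0,0,0,0,0,0,0,0,0]'; python3 st.py;  python3 - <<'E'
from h import *
im=ctrl.camera('side');crop(im,100,120,280,300,3,'s2')
E
```

```text
time_s: 5.75
eef_pos: [0.6329, 0.1482, 0.3134]
eef_rot: [0.526, -0.526, 0.472, -0.473]
wrist_force: [-0.7, -0.6, -5.7]
opening: 0.105
t 5.75 tcp [0.6329 0.1482 0.3134] jaw deg 6.14 appr [ 0.  0. -1.] op 0.105 F [-0.7 -0.6 -5.7] T [0.   0.   0.02] q [ 0.05  0.29  1.3   0.    1.54 -0.06]
```

View pics/s2.png

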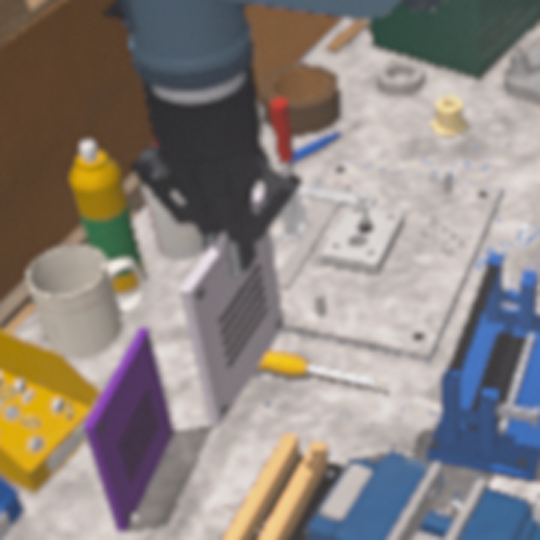

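```bash
python3 -m pendant '[-0.02,-0.045,0,0,0,2,0,-0.02,-0.045,0,0,0,2,0,-0.02,-0.045,0,-0.82,4.6,0,0,-0.02,-0.045,0,-0.82,4.6,0,0,-0.02,-0.04,0,-0.82,4.6,0,0,-0.0082,-0.0079,-0.03,0,0,0,0,0,0,-0.035,0,0,0,0,0,0,0,0,0,0,0]'; python3 st.py;  python3 - <<'E'
from h import *
im=ctrl.camera('side');crop(im,150,120,320,300,4,'s3')
im=ctrl.camera('top');crop(im,160,170,290,260,6,'t3')
E
```

```text
time_s: 6.8
eef_pos: [0.5219, -0.079, 0.2434]
eef_rot: [-0.471, 0.605, -0.509, 0.391]
wrist_force: [-0.4, -0.1, -5.0]
opening: 0.109
t 6.8 tcp [ 0.5219 -0.079   0.2434] jaw deg 10.18 appr [-0.248 -0.039 -0.968] op 0.109 F [-0.4 -0.1 -5. ] T [ 0.07 -0.33 -0.05] q [-0.31  0.24  1.53 -0.11  1.6  -0.47]
```

View pics/s3.png

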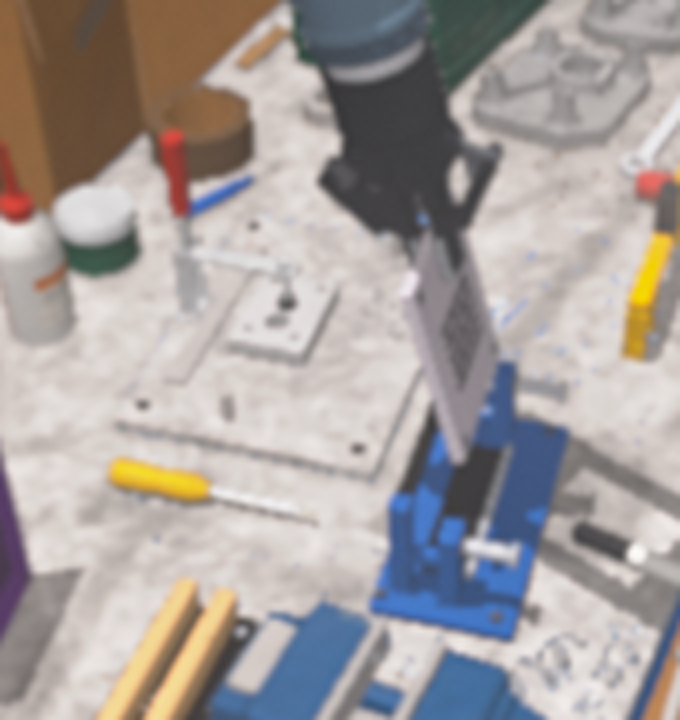

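View pics/t3.png

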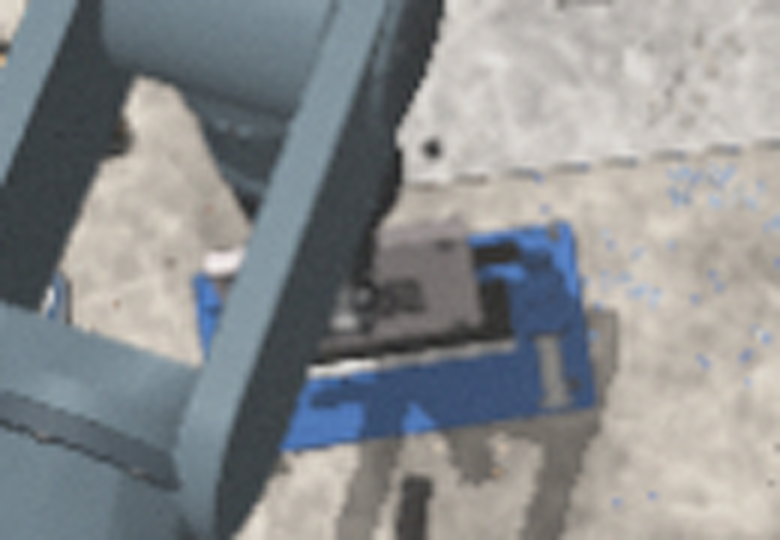

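```bash
cat > ov.py <<'E'
from fit import *
def panel_lines(tcp,m,s):
    # local: along tool -y is up; jaw z normal; width x
    B=[];
    for dz,dx,u in itertools.product((-.005,.005),(-.062,.062),(-s,.15-s)):
        B.append(tcp+m[:,2]*dz+m[:,0]*dx-m[:,1]*u)
    return np.array(B)
def draww(im,boxes,n,x0,y0,x1,y1,s,name):
    a=cv2.resize(im[y0:y1,x0:x1,::-1],None,fx=s,fy=s,interpolation=cv2.INTER_CUBIC).copy()
    for b,col in boxes:
        q=proj(b,n)
        for i,j in itertools.combinations(range(8),2):
            if bin(i^j).count('1')==1:
                f=lambda k:tuple(int(v) for v in ((q[k]-[x0,y0]+.5)*s-.5))
                cv2.line(a,f(i),f(j),col,1)
    cv2.imwrite(f'pics/{name}.png',a)
CR=(.512,-.082,.1765)
E
python3 - <<'E'
from ov import *
o=ctrl.get_obs();m=rot(o['eef_rot']).as_matrix();P=panel_lines(o['eef_pos'],m,.1147)
C=[(world(b,CR),(0,255,0)) for b in MOD['cradle']]
s=ctrl.camera('side');draww(s,C+[(P,(0,0,255))],'side',220,170,300,285,6,'s4')
t=ctrl.camera('top');draww(t,C+[(P,(0,0,255))],'top',170,180,270,260,7,'t4')
E
```

```text
(no output)
```

View pics/s4.png

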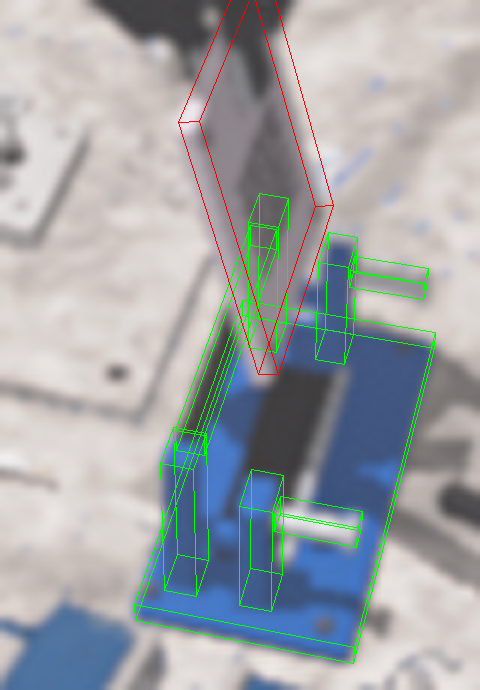

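View pics/t4.png

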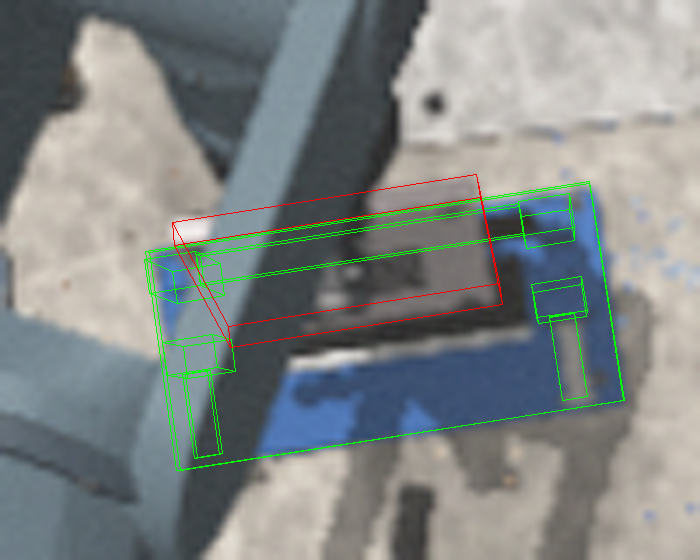

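```bash
python3 -m pendant '[0.003,-0.003,-0.03,0,0,0,0,0,0,-0.035,0,0,0,0,0,0,-0.03,0,0,0,0,0,0,-0.017,0,0,0,0,0,0,0,0,0,0,0]'; python3 st.py;  python3 - <<'E'
from ov import *
o=ctrl.get_obs();m=rot(o['eef_rot']).as_matrix();P=panel_lines(o['eef_pos'],m,.1147)
s=ctrl.camera('side');draww(s,[],'side',200,160,310,285,5,'s5')
t=ctrl.camera('top');draww(t,[],'top',170,180,270,260,7,'t5')
E
```

```text
time_s: 7.62
eef_pos: [0.5277, -0.0826, 0.1361]
eef_rot: [-0.472, 0.605, -0.506, 0.395]
wrist_force: [0.0, -0.2, -4.9]
opening: 0.106
t 7.62 tcp [ 0.5277 -0.0826  0.1361] jaw deg 10.16 appr [-0.24  -0.042 -0.97 ] op 0.106 F [ 0.  -0.2 -4.9] T [ 0.03 -0.4  -0.05] q [-0.31  0.36  1.61 -0.12  1.39 -0.45]
```

View pics/s5.png

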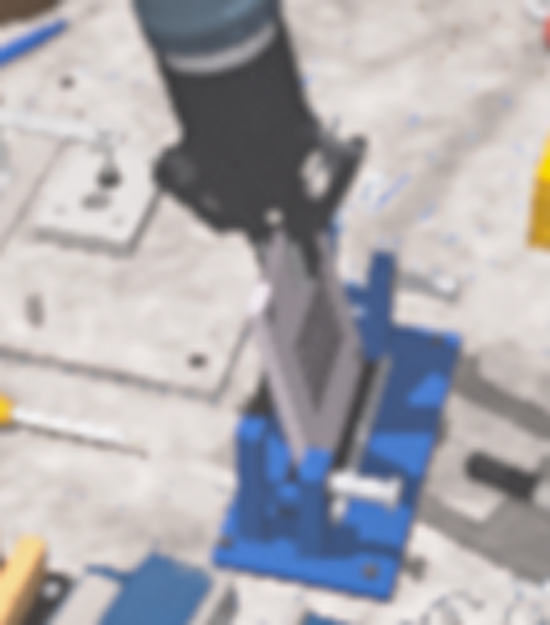

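View pics/t5.png

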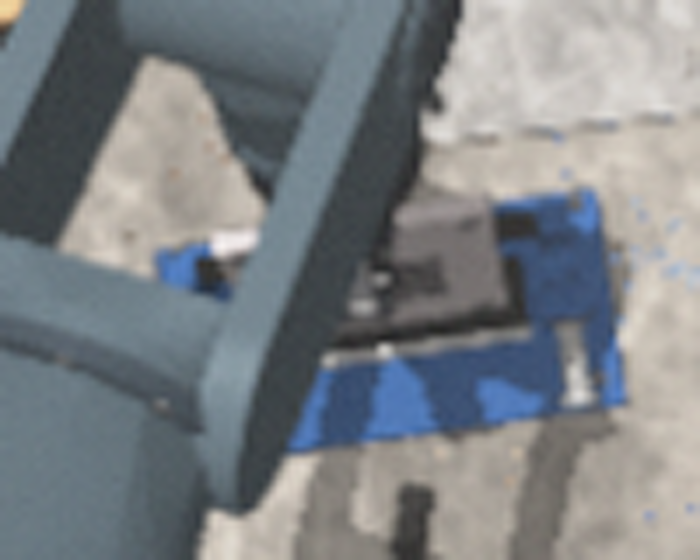

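```bash
python3 -m pendant '[-0.002,0,-0.005,0,0,0,0,0,0,-0.003,0,0,0,0,0,0,-0.002,0,0,0,0,0,0,0,0,0,0,0]'; python3 st.py
```

```text
time_s: 8.22
eef_pos: [0.5258, -0.0828, 0.1262]
eef_rot: [-0.472, 0.604, -0.506, 0.395]
wrist_force: [-0.6, 0.1, -5.7]
opening: 0.105
t 8.22 tcp [ 0.5258 -0.0828  0.1262] jaw deg 10.14 appr [-0.239 -0.042 -0.97 ] op 0.105 F [-0.6  0.1 -5.7] T [ 0.09 -0.35 -0.05] q [-0.31  0.37  1.62 -0.12  1.37 -0.45]
```

```bash
python3 -m pendant '[0,0,-0.0015,0,0,0,0,0,0,-0.0015,0,0,0,0,0,0,0,0,0,0,0]'; python3 st.py
```

```text
time_s: 8.6
eef_pos: [0.5259, -0.0829, 0.1243]
eef_rot: [-0.472, 0.604, -0.506, 0.395]
wrist_force: [-3.8, 0.8, 4.9]
opening: 0.105
t 8.6 tcp [ 0.5259 -0.0829  0.1243] jaw deg 10.12 appr [-0.239 -0.043 -0.97 ] op 0.105 F [-3.8  0.8  4.9] T [ 0.    0.82 -0.3 ] q [-0.31  0.37  1.62 -0.12  1.37 -0.45]
```

```bash
python3 -m pendant '[0,0,0,0,0,0,0.015,0,0,0,0,0,0,0.025,0,0,0,0,0,0,0.04,0,0,0,0,0,0,0.04]'; python3 st.py
python3 - <<'E'
from ov import *
s=ctrl.camera('side');draww(s,[],'side',200,160,310,285,5,'s6')
E
```

```text
time_s: 9.1
eef_pos: [0.526, -0.0828, 0.1232]
eef_rot: [-0.472, 0.604, -0.506, 0.395]
wrist_force: [-0.8, 0.3, -0.8]
opening: 0.471
t 9.1 tcp [ 0.526  -0.0828  0.1232] jaw deg 10.14 appr [-0.238 -0.043 -0.97 ] op 0.471 F [-0.8  0.3 -0.8] T [-0.02 -0.08 -0.03] q [-0.31  0.37  1.62 -0.12  1.37 -0.45]
```

View pics/s6.png

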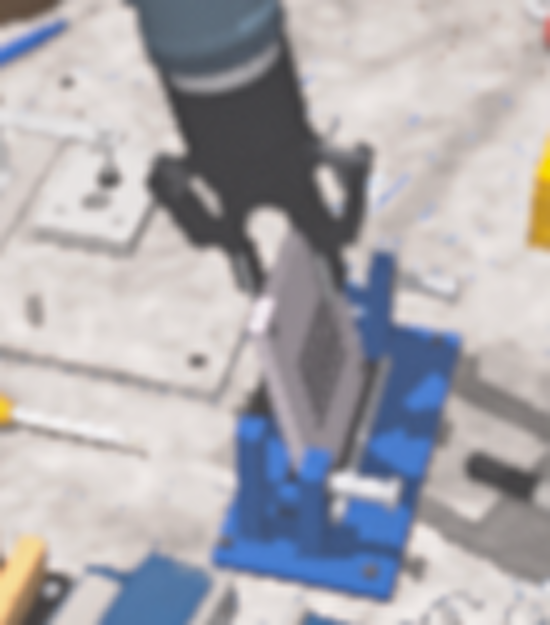

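```bash
python3 -m pendant '[0.008,0.0014,0.032,0,0,0,0.04,0.012,0.0021,0.048,0,0,0,0.04,0.012,0.0021,0.048,0,0,0,0.05,-0.017,-0.057,0,0.8,-4.6,-1,0.06,-0.017,-0.057,0,0.8,-4.6,-1,0.07,-0.017,-0.057,0,0.8,-4.5,-1,0.07,-0.017,-0.057,0,0,0,-1.3,0.07,-0.017,-0.057,0,0,0,-1,0.07,-0.017,-0.055,0,0,0,0,0.07,0,0,0,0,0,0,0.07]'; python3 st.py
python3 - <<'E'
from ov import *
s=ctrl.camera('side');draww(s,[],'side',200,160,310,285,5,'s7');draww(s,[],'side',270,90,370,220,5,'s7b')
t=ctrl.camera('top');draww(t,[],'top',180,190,270,260,7,'t7');draww(t,[],'top',270,190,380,270,7,'t7b')
E
```

```text
time_s: 10.4
eef_pos: [0.4539, -0.421, 0.2509]
eef_rot: [0.52, -0.519, 0.482, -0.478]
wrist_force: [1.1, 0.7, -0.6]
opening: 0.818
t 10.4 tcp [ 0.4539 -0.421   0.2509] jaw deg 4.56 appr [-0.003  0.005 -1.   ] op 0.818 F [ 1.1  0.7 -0.6] T [ 0.02  0.02 -0.05] q [-0.94  0.27  1.46  0.    1.42 -1.02]
```

View pics/s7.png

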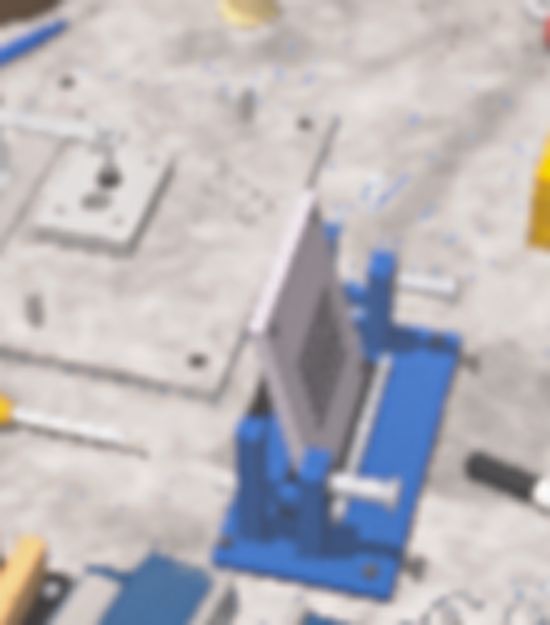

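View pics/t7.png

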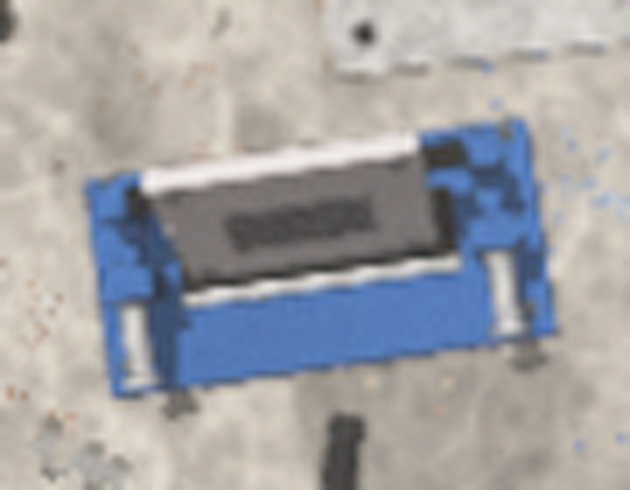

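View pics/t7b.png

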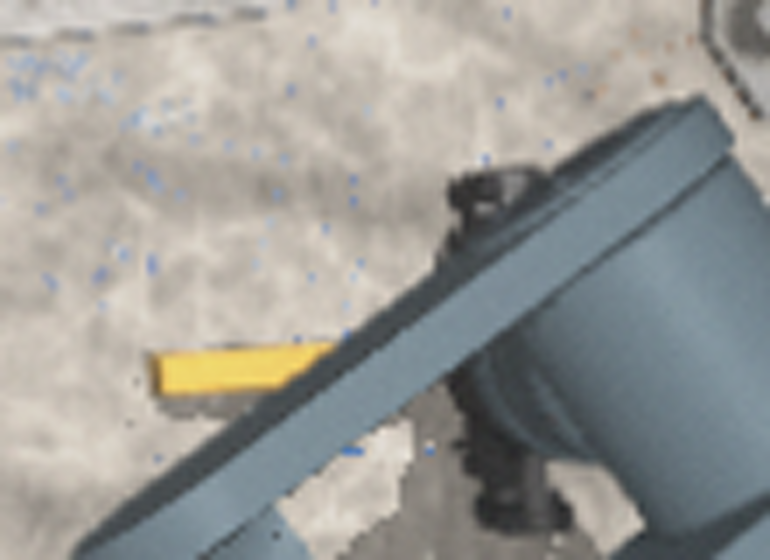

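View pics/s7b.png

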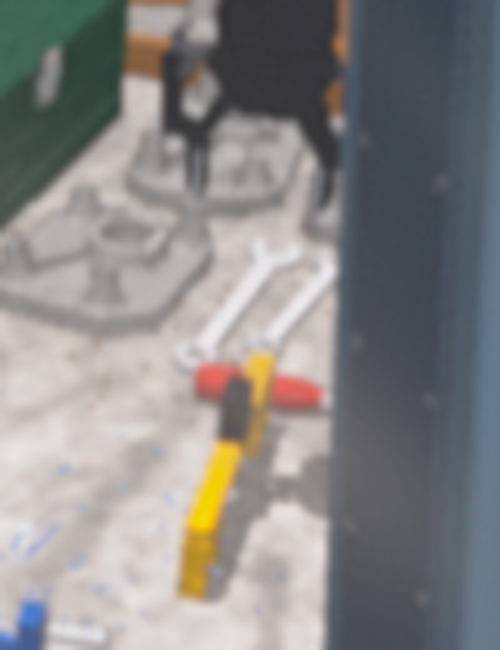

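```bash
python3 -m pendant '[-0.001,-0.002,-0.05,0,0,0,0.07,0,0,-0.05,0,0,0,0.07,0,0,-0.045,0,0,0,0.06,0,0,-0.026,0,0,0,0.05,0,0,-0.005,0,0,0,0.04,0,0,0,0,0,0,0.03,0,0,0,0,0,0,0.03]'; python3 st.py
python3 - <<'E'
from ov import *
s=ctrl.camera('side');draww(s,[],'side',270,90,350,220,5,'s8')
E
```

```text
time_s: 11.38
eef_pos: [0.4559, -0.4199, 0.0772]
eef_rot: [0.522, -0.52, 0.479, -0.477]
wrist_force: [-1.0, 0.2, 0.1]
opening: 0.354
t 11.38 tcp [ 0.4559 -0.4199  0.0772] jaw deg 4.9 appr [-0.001  0.003 -1.   ] op 0.354 F [-1.   0.2  0.1] T [-0.01  0.02  0.01] q [-0.94  0.45  1.6   0.    1.1  -1.02]
```

View pics/s8.png

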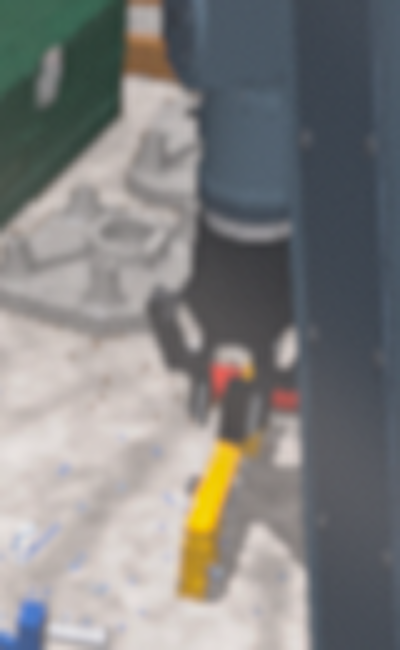

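```bash
python3 -m pendant '[-0.002,-0.003,-0.002,0,0,0,0.03,0,0,0,0,0,0,0.025,0,0,0,0,0,0,0,0,0,0,0,0,0,0,0,0,0,0,0,0,0,0,0,0,0,0,0,0]'; python3 st.py
```

```text
time_s: 12.18
eef_pos: [0.453, -0.4225, 0.0736]
eef_rot: [0.521, -0.52, 0.48, -0.477]
wrist_force: [0.4, -0.1, 4.0]
opening: 0.23
t 12.18 tcp [ 0.453  -0.4225  0.0736] jaw deg 4.86 appr [-0.002  0.005 -1.   ] op 0.23 F [ 0.4 -0.1  4. ] T [-0.04  0.07  0.06] q [-0.94  0.46  1.6   0.    1.09 -1.03]
```

```bash
python3 -m pendant '[0,0,0.02,0,0,0,0,0,0,0.04,0,0,0,0,0,0,0.05,0,0,0,0,0,0,0.03,0,0,0,0,0.002,0.04,0.005,0,0,1,0,0.003,0.055,0,0,0,1,0,0.003,0.055,0,0,0,1,0,0.003,0.055,0,0,0,1,0,0.003,0.055,0,0,0,1.1,0,0.002,0.048,0,0,0,0,0,0,0.022,0,0,0,0,0,0,0,0,0,0,0,0]'; python3 st.py
cat > pic.py <<'E'
import sys
from ov import *
k=sys.argv[1]
s=ctrl.camera('side');draww(s,[],'side',210,150,330,280,5,'s'+k)
t=ctrl.camera('top');draww(t,[],'top',170,180,270,260,7,'t'+k)
E
python3 pic.py 9
```

```text
time_s: 13.68
eef_pos: [0.4684, -0.0904, 0.2187]
eef_rot: [0.543, -0.541, 0.456, -0.452]
wrist_force: [0.4, -0.2, -3.5]
opening: 0.227
t 13.68 tcp [ 0.4684 -0.0904  0.2187] jaw deg 10.13 appr [-0.003  0.006 -1.   ] op 0.227 F [ 0.4 -0.2 -3.5] T [-0.06 -0.03 -0.02] q [-0.44 -0.03  1.86  0.    1.32 -0.62]
```

View pics/s9.png

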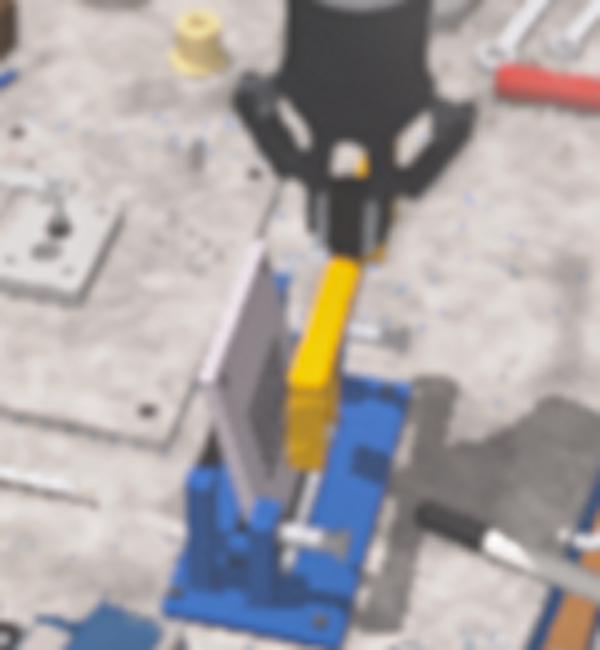

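View pics/t9.png

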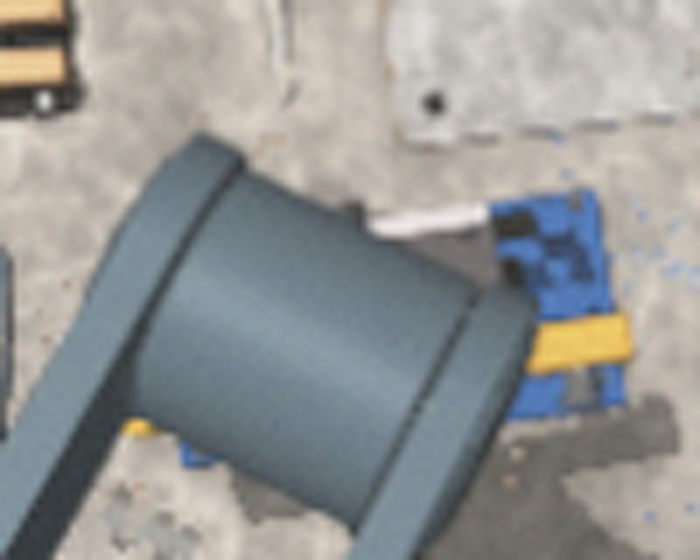

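```bash
cat > ovb.py <<'E'
import sys
from ov import *
k=sys.argv[1]
o=ctrl.get_obs();m=rot(o['eef_rot']).as_matrix();tcp=o['eef_pos']
# bar-local (origin bar_seat): x->jaw, y->?, z up=-toolY ; tcp at z=+.0276
yv=np.cross(-m[:,1],m[:,2])
def BW(b): return tcp+(b[:,:1]*m[:,2]+b[:,1:2]*yv-(b[:,2:]-.0276)*m[:,1])
bar=[box(-10,10,-110,110,4,22),box(-10,10,66,110,-46,4),box(-10,10,-110,-66,-46,4),box(-10,10,-14,14,22,66)]
CRT=(.5125,-.084,.1735)
C=[(world(b,CRT),(0,255,0)) for b in MOD['cradle'][:3]+MOD['cradle'][5:7]]
B=[(BW(b),(0,0,255)) for b in bar]
s=ctrl.camera('side');draww(s,C+B,'side',210,150,330,280,5,'s'+k)
t=ctrl.camera('top');draww(t,C+B,'top',170,180,270,260,7,'t'+k)
E
python3 ovb.py 10
```

```text
(no output)
```

View pics/s10.png

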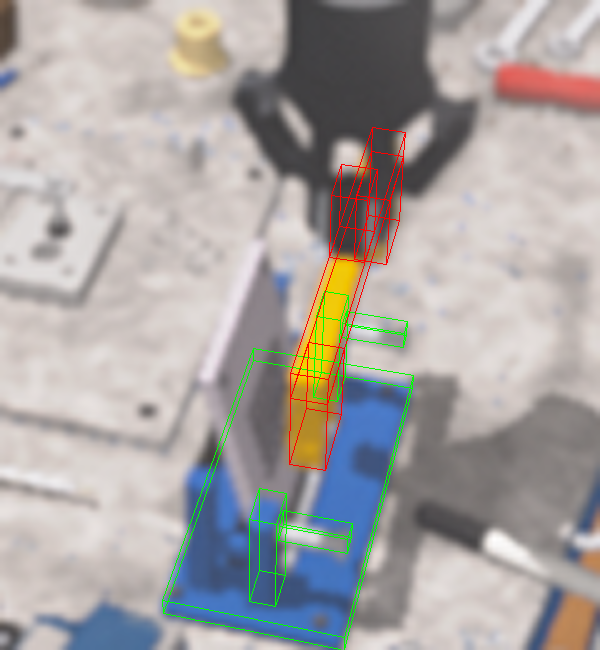

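View pics/t10.png

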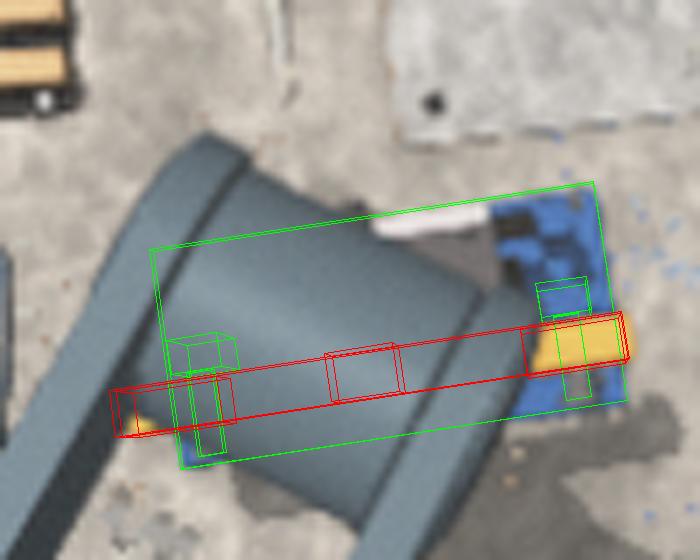

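```bash
python3 -m pendant '[0.001,-0.001,-0.03,0,0,0,0,0,0,-0.02,0,0,0,0,0,0,-0.006,0,0,0,0,0,0,0,0,0,0,0]'; python3 st.py; python3 ovb.py 11
```

```text
time_s: 14.38
eef_pos: [0.4699, -0.0938, 0.1623]
eef_rot: [0.542, -0.541, 0.457, -0.453]
wrist_force: [0.3, -0.3, -3.7]
opening: 0.226
t 14.38 tcp [ 0.4699 -0.0938  0.1623] jaw deg 9.91 appr [-0.003  0.005 -1.   ] op 0.226 F [ 0.3 -0.3 -3.7] T [-0.03  0.06  0.04] q [-0.45  0.04  1.91  0.    1.2  -0.62]
```

View pics/s11.png

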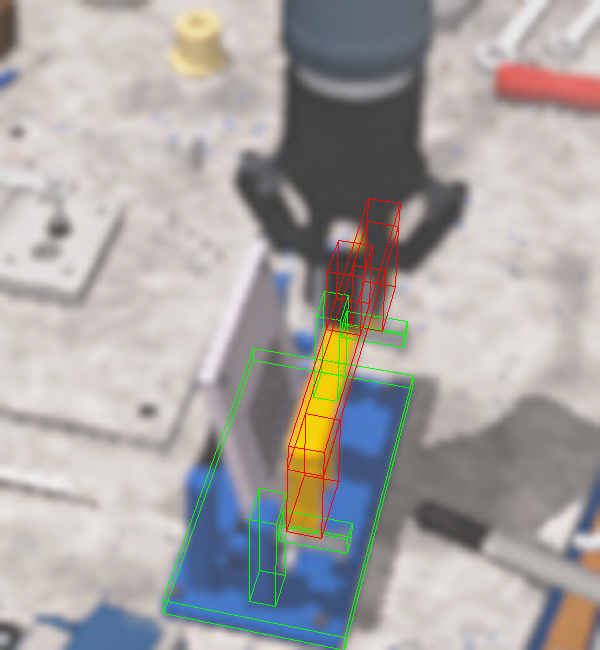

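View pics/t11.png

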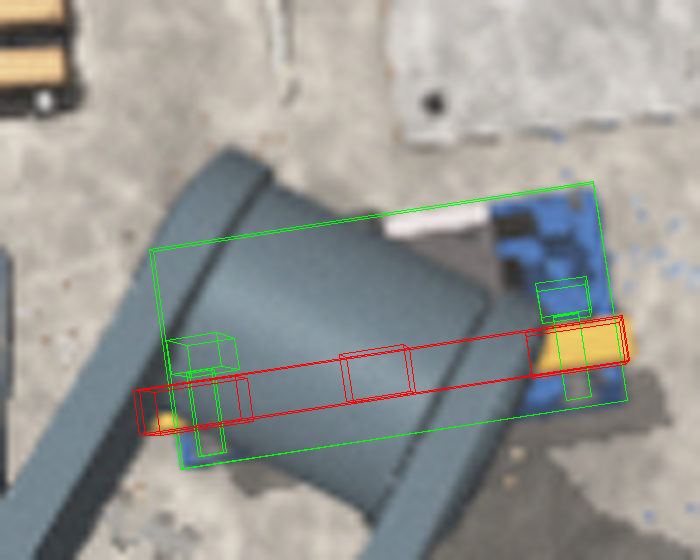

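```bash
python3 -m pendant '[0,0.0025,-0.004,0,0,0,0,0,0,-0.006,0,0,0,0,0,0,-0.006,0,0,0,0,0,0,-0.004,0,0,0,0,0,0,0,0,0,0,0]'; python3 st.py; python3 ovb.py 12
```

```text
time_s: 15.1
eef_pos: [0.4695, -0.0905, 0.1418]
eef_rot: [0.542, -0.541, 0.457, -0.452]
wrist_force: [0.0, -0.2, -4.0]
opening: 0.227
t 15.1 tcp [ 0.4695 -0.0905  0.1418] jaw deg 9.96 appr [-0.004  0.006 -1.   ] op 0.227 F [ 0.  -0.2 -4. ] T [ 0.03 -0.    0.03] q [-0.44  0.07  1.92  0.    1.15 -0.62]
```

View pics/s12.png

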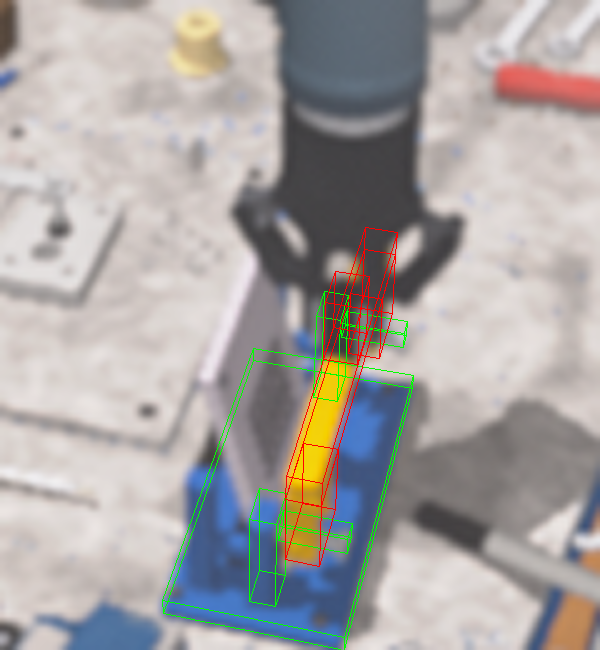

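```bash
python3 -m pendant '[0,0,-0.008,0,0,0,0,0,0,-0.008,0,0,0,0,0,0,-0.006,0,0,0,0,0,0,0,0,0,0,0]'; python3 st.py; python3 -m pendant '[0,0,-0.006,0,0,0,0,0,0,-0.005,0,0,0,0,0,0,0,0,0,0,0]'; python3 st.py
```

```text
time_s: 15.7
eef_pos: [0.4704, -0.0904, 0.1204]
eef_rot: [0.543, -0.54, 0.457, -0.453]
wrist_force: [0.8, 3.4, 1.6]
opening: 0.226
t 15.7 tcp [ 0.4704 -0.0904  0.1204] jaw deg 9.95 appr [-0.002  0.006 -1.   ] op 0.226 F [0.8 3.4 1.6] T [ 0.98 -0.15  0.02] q [-0.44  0.1   1.94  0.01  1.1  -0.62]
time_s: 16.08
eef_pos: [0.4703, -0.0906, 0.1089]
eef_rot: [0.542, -0.541, 0.456, -0.453]
wrist_force: [3.9, 2.0, -3.7]
opening: 0.226
t 16.07 tcp [ 0.4703 -0.0906  0.1089] jaw deg 9.96 appr [-0.002  0.005 -1.   ] op 0.226 F [ 3.9  2.  -3.7] T [ 0.53 -0.75 -0.02] q [-0.44  0.12  1.95  0.    1.08 -0.62]
```

```bash
python3 -m pendant '[0.001,0.001,-0.005,0,0,0,0,0,0,-0.004,0,0,0,0,0,0,0,0,0,0,0]'; python3 st.py; python3 -m pendant '[0,0,-0.003,0,0,0,0,0,0,0,0,0,0,0]'; python3 st.py
```

```text
time_s: 16.45
eef_pos: [0.4699, -0.0896, 0.0992]
eef_rot: [0.542, -0.541, 0.457, -0.452]
wrist_force: [-0.4, -1.0, -3.6]
opening: 0.225
t 16.45 tcp [ 0.4699 -0.0896  0.0992] jaw deg 9.98 appr [-0.005  0.005 -1.   ] op 0.225 F [-0.4 -1.  -3.6] T [ 0.02 -0.03  0.01] q [-0.44  0.14  1.95  0.    1.06 -0.61]
time_s: 16.7
eef_pos: [0.4709, -0.0899, 0.0973]
eef_rot: [0.542, -0.541, 0.457, -0.453]
wrist_force: [1.2, -0.6, -4.0]
opening: 0.225
t 16.7 tcp [ 0.4709 -0.0899  0.0973] jaw deg 9.96 appr [-0.003  0.005 -1.   ] op 0.225 F [ 1.2 -0.6 -4. ] T [-0.01  0.03  0.02] q [-0.44  0.14  1.95  0.    1.05 -0.61]
```

```bash
python3 -m pendant '[0,0,-0.002,0,0,0,0,0,0,0,0,0,0,0]'; python3 st.py; python3 -m pendant '[0,0,-0.0015,0,0,0,0,0,0,0,0,0,0,0]'; python3 st.py
```

```text
time_s: 16.95
eef_pos: [0.4711, -0.0899, 0.0971]
eef_rot: [0.542, -0.541, 0.456, -0.453]
wrist_force: [-6.8, 3.2, 16.1]
opening: 0.229
t 16.95 tcp [ 0.4711 -0.0899  0.0971] jaw deg 9.99 appr [-0.003  0.005 -1.   ] op 0.229 F [-6.8  3.2 16.1] T [ 0.39  1.4  -0.06] q [-0.44  0.14  1.95  0.    1.05 -0.61]
time_s: 17.2
eef_pos: [0.4712, -0.0899, 0.097]
eef_rot: [0.542, -0.541, 0.456, -0.453]
wrist_force: [-13.1, 4.8, 29.0]
opening: 0.228
t 17.2 tcp [ 0.4712 -0.0899  0.097 ] jaw deg 10.0 appr [-0.003  0.004 -1.   ] op 0.228 F [-13.1   4.8  29. ] T [ 0.68  2.48 -0.06] q [-0.44  0.15  1.95  0.    1.05 -0.61]
```

```bash
python3 pic.py 13; python3 -m pendant '[0,0,0.004,0,0,0,0,0,0,0.005,0,0,0,0,0,0,0.005,0,0,0,0,0,0,0,0,0,0,0]'; python3 st.py; python3 -m pendant '[0,0,0.003,0,0,0,0,0,0,0,0,0,0,0]'; python3 st.py
```

```text
time_s: 17.8
eef_pos: [0.4711, -0.0898, 0.108]
eef_rot: [0.542, -0.541, 0.456, -0.453]
wrist_force: [0.7, 1.2, -3.7]
opening: 0.228
t 17.8 tcp [ 0.4711 -0.0898  0.108 ] jaw deg 9.96 appr [-0.002  0.005 -1.   ] op 0.228 F [ 0.7  1.2 -3.7] T [-0.   -0.01  0.06] q [-0.44  0.13  1.94  0.    1.08 -0.61]
time_s: 18.05
eef_pos: [0.471, -0.0897, 0.1109]
eef_rot: [0.542, -0.541, 0.457, -0.453]
wrist_force: [-0.4, -0.4, -3.2]
opening: 0.226
t 18.05 tcp [ 0.471  -0.0897  0.1109] jaw deg 9.96 appr [-0.003  0.005 -1.   ] op 0.226 F [-0.4 -0.4 -3.2] T [ 0.02  0.03 -0.  ] q [-0.44  0.12  1.94  0.    1.08 -0.61]
```

View pics/s13.png

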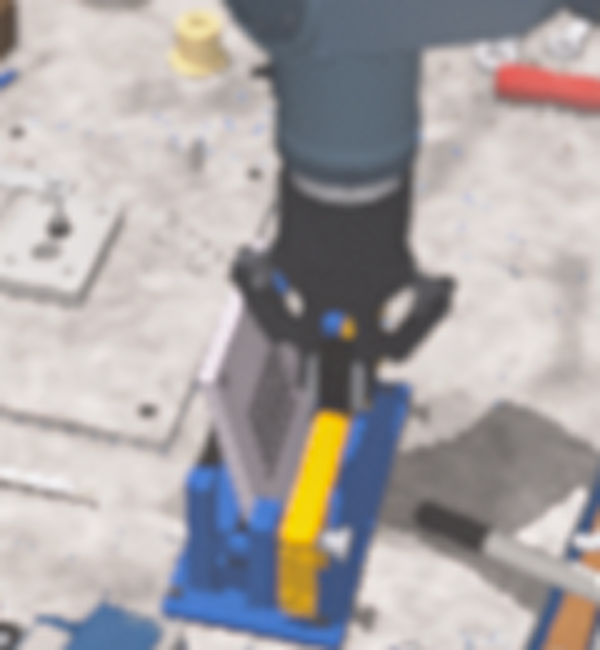

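```bash
python3 -m pendant '[0,0,0.002,0,0,0,0,0,0,0,0,0,0,0]'; python3 st.py; python3 -m pendant '[0,0,0.001,0,0,0,0,0,0,0,0,0,0,0]'; python3 st.py
```

```text
time_s: 18.3
eef_pos: [0.4708, -0.0896, 0.1128]
eef_rot: [0.542, -0.541, 0.457, -0.453]
wrist_force: [-0.0, -0.3, -3.9]
opening: 0.228
t 18.3 tcp [ 0.4708 -0.0896  0.1128] jaw deg 9.97 appr [-0.003  0.005 -1.   ] op 0.228 F [-0.  -0.3 -3.9] T [0.01 0.02 0.01] q [-0.44  0.12  1.94  0.    1.09 -0.61]
time_s: 18.55
eef_pos: [0.4706, -0.0896, 0.113]
eef_rot: [0.542, -0.541, 0.457, -0.453]
wrist_force: [3.4, -1.9, -15.1]
opening: 0.223
t 18.55 tcp [ 0.4706 -0.0896  0.113 ] jaw deg 9.96 appr [-0.003  0.005 -1.   ] op 0.223 F [  3.4  -1.9 -15.1] T [-0.29 -0.68  0.01] q [-0.44  0.12  1.94  0.    1.09 -0.61]
```

```bash
python3 -m pendant '[0,0,0.001,0,0,0,0,0,0,0,0,0,0,0]'; python3 st.py; python3 pic.py 14
```

```text
time_s: 18.8
eef_pos: [0.4705, -0.0896, 0.1132]
eef_rot: [0.542, -0.541, 0.457, -0.453]
wrist_force: [6.9, -3.2, -24.1]
opening: 0.227
t 18.8 tcp [ 0.4705 -0.0896  0.1132] jaw deg 9.95 appr [-0.004  0.006 -1.   ] op 0.227 F [  6.9  -3.2 -24.1] T [-0.55 -1.42  0.03] q [-0.44  0.12  1.94  0.    1.09 -0.61]
```

View pics/s14.png

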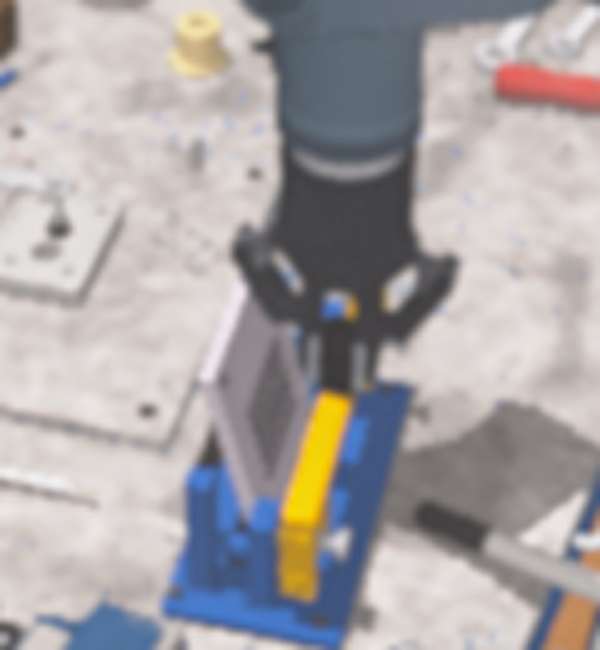

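```bash
python3 -m pendant '[0,0,-0.007,0,0,0,0,0,0,-0.006,0,0,0,0,0,0,-0.004,0,0,0,0,0,0,0,0,0,0,0]'; python3 st.py; python3 -m pendant '[0,0,-0.003,0,0,0,0,0,0,0,0,0,0,0]'; python3 st.py
```

```text
time_s: 19.4
eef_pos: [0.4708, -0.0896, 0.0977]
eef_rot: [0.542, -0.541, 0.457, -0.453]
wrist_force: [0.2, 0.3, -3.8]
opening: 0.224
t 19.4 tcp [ 0.4708 -0.0896  0.0977] jaw deg 9.97 appr [-0.003  0.005 -1.   ] op 0.224 F [ 0.2  0.3 -3.8] T [ 0.07  0.03 -0.01] q [-0.44  0.14  1.95  0.    1.05 -0.61]
time_s: 19.65
eef_pos: [0.4713, -0.0898, 0.097]
eef_rot: [0.542, -0.541, 0.456, -0.453]
wrist_force: [-8.1, 3.9, 16.6]
opening: 0.224
t 19.65 tcp [ 0.4713 -0.0898  0.097 ] jaw deg 9.99 appr [-0.003  0.005 -1.   ] op 0.224 F [-8.1  3.9 16.6] T [ 0.52  1.53 -0.02] q [-0.44  0.14  1.95  0.    1.05 -0.61]
```

```bash
python3 -m pendant '[0,0,0.0015,0,0,0,0,0,0,0,0,0,0,0.025,0,0,0,0,0,0,0.035,0,0,0,0,0,0,0.035,0,0,0,0,0,0,0.035]'; python3 st.py; python3 pic.py 15
```

```text
time_s: 20.27
eef_pos: [0.4709, -0.0897, 0.0963]
eef_rot: [0.542, -0.541, 0.457, -0.453]
wrist_force: [0.5, 0.1, -1.0]
opening: 0.41
t 20.27 tcp [ 0.4709 -0.0897  0.0963] jaw deg 9.96 appr [-0.003  0.005 -1.   ] op 0.41 F [ 0.5  0.1 -1. ] T [ 0.06  0.01 -0.  ] q [-0.44  0.15  1.95  0.    1.05 -0.61]
```

View pics/s15.png

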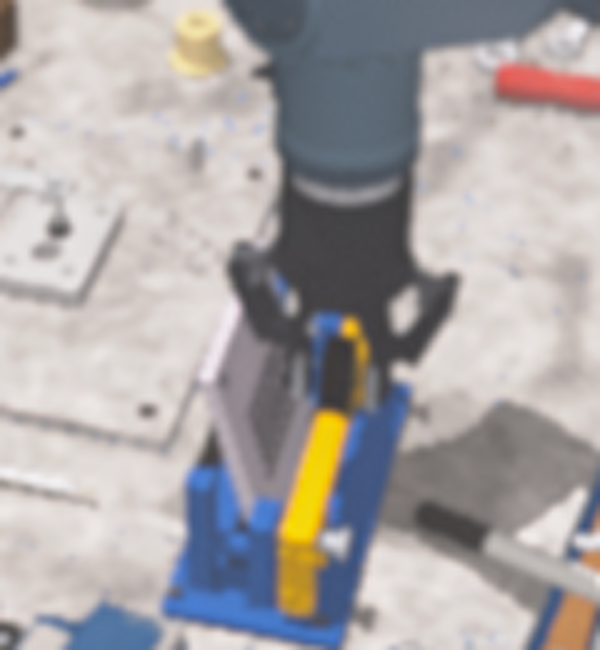

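```bash
python3 -m pendant '[0,0,0.015,0,0,0,0.035,0,0,0.03,0,0,0,0.035,0,0,0.045,0,0,0,0.035,0,0,0.055,0,0,0,0.035,0,-0.055,0.03,0,0,0,0.035,0,-0.055,0,0,0,0,0.035,0,-0.055,0,0,0,0,0.035,0,-0.055,0,0,0,0,0.035,0,-0.055,0,0,0,0,0.035,0,-0.05,0,0,0,0,0.035,0,0,0,0,0,0,0.035]'; python3 st.py
python3 - <<'E'
from ov import *
s=ctrl.camera('side');draww(s,[],'side',225,175,305,285,7,'s16');cv2.imwrite('pics/s16f.png',cv2.resize(s[:,:,::-1],(768,576)))
t=ctrl.camera('top');draww(t,[],'top',180,190,270,260,8,'t16');cv2.imwrite('pics/t16f.png',cv2.resize(t[:,:,::-1],(768,576)))
E
```

```text
time_s: 21.75
eef_pos: [0.4699, -0.4179, 0.2715]
eef_rot: [0.541, -0.54, 0.458, -0.454]
wrist_force: [0.5, 0.8, -0.2]
opening: 0.41
t 21.75 tcp [ 0.4699 -0.4179  0.2715] jaw deg 9.74 appr [-0.003  0.004 -1.   ] op 0.41 F [ 0.5  0.8 -0.2] T [ 0.01 -0.05 -0.04] q [-0.92  0.27  1.41  0.    1.46 -1.09]
```

View pics/s16.png

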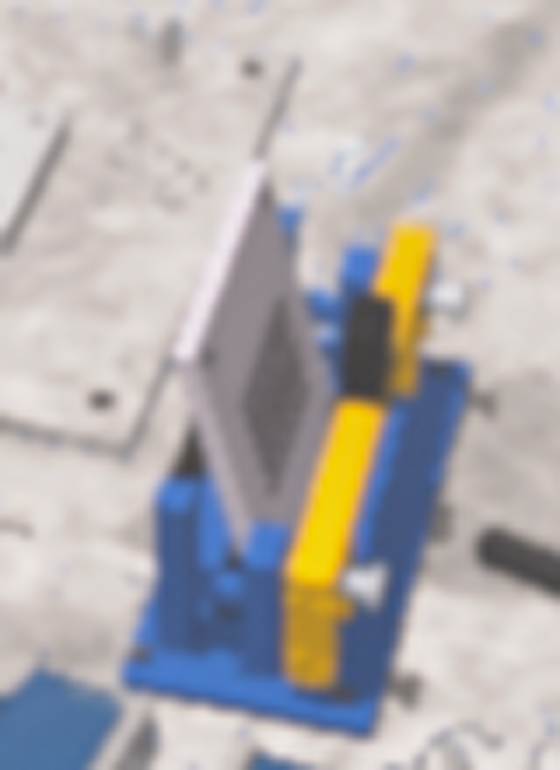

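View pics/t16.png

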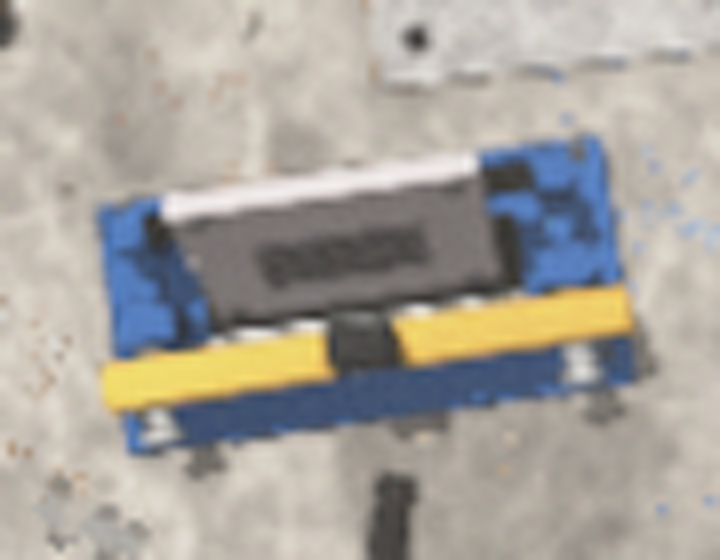

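View pics/t16f.png

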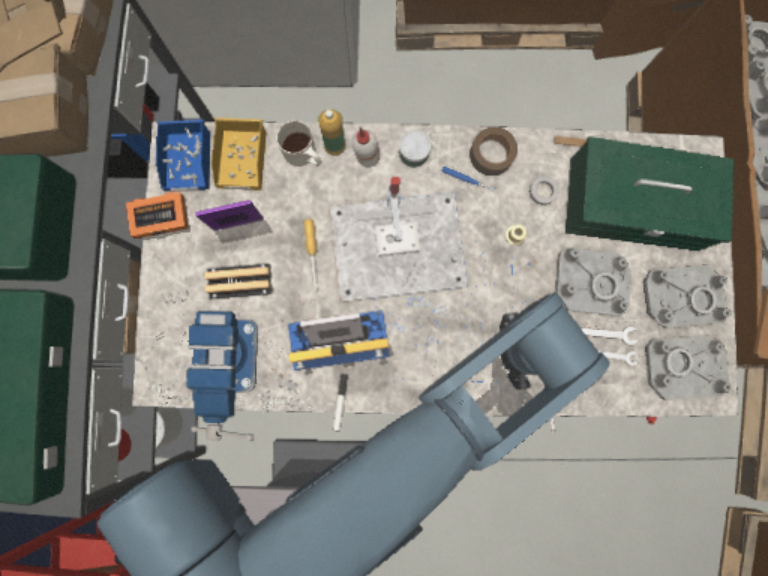

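```bash
python3 -c "
from bench import ctrl
print(ctrl.hand_in())"
```

```text
the job is handed in; nothing more can be done
None
```

The panel is standing in the cradle and the keeper bar is locked on its pins. I handed the job in at about 22 s of the 58 s allowed; the hand-in reports no verdict.

- **Panel:** I lifted the aluminium panel out of the block and set it between the side posts with its foot just behind the front lip. I let go and it leaned back on the black rest. The last pictures from both cameras show it still there.
- **Keeper bar:** I pushed both hooks down until they bottomed out at about 30 N. On the pull test the bar rose 16 mm (about 15 expected) and then stopped hard. It held about 20 N beyond its own weight, with the load centred, so I took both latches to be shut. I then pushed it home to the same height as before (within 0.1 mm), let go and moved the arm clear.

**What I could not confirm directly:**
- **Latches:** they cannot be seen in the pictures, so the lock rests on the force and travel readings.
- **Red screwdriver:** the arm hid it in the last top view, but side pictures up to the bar's release show it unmoved. The yellow one looks unmoved in the last top view.
- **Cameras:** the two views disagreed by about 3 mm in y. I used the top view for the cradle, and the forces while fitting the bar stayed low.

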